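# Clamp a speaker magnet in its bonding jig with the square key

### The job

Take the square key from its stand, put its tip fully home in the recess of the jig's clamp knob, and turn the knob clockwise until the clamp has pushed the magnet home and holds it firmly against both stop posts. Then stand the key back upright in its stand, leaving the magnet clamped. Do not touch the magnet with the gripper, and leave everything else on the bench where it is.

Things in the scene. Friction and masses are not known exactly. Their poses are not given: they have to be found in the camera images.
- jig: Bonding jig fixed to the table: dark steel plate 150 (x) x 110 (y) x 12 mm; origin under its centre, z up. Along its x: a clamp knob towards -x (nearer the robot), the magnet in the middle, two stop posts towards +x. The captive knob is a 46 mm round steel knob on a vertical axis at jig x -44.6, y 0 mm; its flat top, 58 mm above the table, has a square recess 15 mm wide and 15 mm deep
- recess (a point): Point on the knob's axis in the plane of its flat top: mouth of the square recess. It belongs to the plate: its axes are the jig's and do not turn with the knob. The angle of the recess differs at each start and is not reported (see or feel it; the square repeats every 90 degrees). Play of the key in it: 0.8 mm each side, about 7 degrees either way
- cam (a point): Point on the knob's axis, 23 mm above the table: the eccentric disc under the knob, 36 mm across, 8 mm off the axis, 15 to 31 mm above the table. Turned clockwise (from above) it pushes the magnet along the jig's +x. From the start, clamping takes 110 to 165 degrees, more than one grip on the key. Smooth, oiled; stays where left. Axes are the jig's
- end_stop (a point): On the knob's axis, 12 mm above the table. Feel of the knob: about 0.08 N m to turn it, only slightly stiffer while it clamps (up to 0.2 N m), then a hard stop 169 degrees clockwise of its anticlockwise hard stop; it still clamps there. It starts within 45 degrees of the anticlockwise stop, at which the recess is square to the jig's axes. Axes are the jig's
- home (a point): Point on the jig plate's top face (12 mm above the table) under the magnet's centre when the magnet rests against both stop posts; axes are the jig's
- stop_left: Fixed steel stop post, 14 mm across and 24 mm tall, on the jig's plate on its +y side; origin under its centre
- stop_right: The same post on the jig's -y side
- magnet: Loose speaker magnet lying on the jig's plate: a puck 80 mm across and 22 mm thick, dark with steel base and core, 0.5 kg; origin under its centre. It starts 3 to 8 mm short of the stops. Its cleaned faces must not be touched by the gripper
- stand: Aluminium block 64 x 64 x 40 mm fixed to the table, with a round blind hole 25 mm across and 30 mm deep in the middle of its top, in which the key stands; origin under its centre
- key: Loose steel clamp key, upright in the stand, 66 mm long, 0.25 kg. Origin at its lower tip, z up along it. From the tip: round pilot 12 mm across to 3 mm, square tip 13.4 mm wide to 13 mm, round collar 34 mm across from 13 to 19 mm, dark square handle 24 mm wide from 19 to 64 mm. Both squares are aligned with the key's x and y. In the stand the collar rests on the block (tip 27 mm above the table)
- collar (a point): Point on the key's axis at the underside of its collar, 13 mm above the tip. With the key fully home in the recess the collar lies on the knob's flat top
- glue_bottle: Bystander: white glue bottle, 56 mm across, 130 mm tall, standing on the table; origin under its centre
- spare_a: Bystander: spare magnet, same 80 x 22 mm puck as the one in the jig, lying on the table; origin under its centre
- spare_b: Bystander: second spare magnet, 80 x 22 mm puck on the table; origin under its centre
- nozzle: Bystander: small brass nozzle, 22 mm across, 45 mm tall, standing on the table midway between jig and stand; origin under its centre
- wrench: Bystander: steel wrench lying on the table near the robot's right; origin under its middle
- cup: Bystander: aluminium cup, 72 mm across, 70 mm tall, on the table to the right; origin under its centre

How it is judged:
On the way, in this order (a step that is already met when the one before it is completed fails the run):
1. the key's tip is fully home in the knob's recess (at least 10 mm deep, upright) (horizontal distance between key and recess below 0.003 m and z of key in the frame of recess below -0.01 m and angle between key's own z axis and vertical below 0.12 rad), for 0.2 s.
2. with the key in the recess, the magnet is clamped against both stop posts (contact force between magnet and stop_left above 1.5 N and contact force between magnet and stop_right above 1.5 N and horizontal distance between magnet and home below 0.003 m and angle between magnet's own z axis and vertical below 0.05 rad and horizontal distance between key and recess below 0.004 m and z of key in the frame of recess below -0.008 m), for 0.2 s.
At the end, for the whole second after the job is handed in: The magnet lies flat within 3 mm of its home point, pressed against each stop post with more than 1.5 N; the key stands upright (within 0.1 rad) and at rest in the stand, within 6 mm of its middle, collar down on the block (within 4 mm) (contact force between magnet and stop_left above 1.5 N and contact force between magnet and stop_right above 1.5 N and horizontal distance between magnet and home below 0.003 m and angle between magnet's own z axis and vertical below 0.05 rad and horizontal distance between key and stand below 0.006 m and z of key in the frame of stand between 0.02 and 0.031 m and angle between key's own z axis and vertical below 0.1 rad and linear speed of key below 0.02 m/s); the robot touches nothing.
It fails at once if the gripper touches the magnet (contact force between magnet and the fingers above 1 N or contact force between magnet and the arm above 1 N).
It fails at once if a bystander is moved more than 25 mm (distance of any of glue_bottle, spare_a, spare_b, nozzle, wrench, cup from where it was at the start of the episode above 0.025 m).
It also fails if it takes over 72 s, if anything falls off the work surface, if the arm or the gripper's body presses on something with over 40 N, if the wrist force passes 120 N, or if a joint passes its speed limit or range.

### The arm

A 6-joint arm with a two-finger parallel gripper is mounted at the origin on the work surface. World frame = base frame: x ahead of the robot, y to its left, z up, the work surface at z = 0. Lengths are in m, angles in rad, forces in N, time in s.
With the tool pointing down it reaches from about 0.35 to 0.8 m from the base axis. Payload 7.3 kg.
Tool frame: the origin (TCP) lies midway between the tips of the shut fingers; the grasp point (between the pads) lies 19 mm behind it; z points along the fingers, y is the line along which they close (so a half turn about z gives the same grasp; the last joint's range is limited). The gripper opens to 85 mm and grips with 20 to 120 N. Pads are 22 mm wide; open, the fingers measure 114 mm over their backs; the gripper's body (76 mm by 85 mm) begins 54 mm behind the grasp point. The pads swing forward as they close: fully open they stand 13 mm farther back than shut.
Start: joints at [-1.41, 0.342, 1.524, -0, 1.275, -0.146], TCP at [0.159, -0.5, 0.231] pointing down, gripper open.
Joint ranges: [-2.53, 2.53], [-0.77, 2.02], [0.04, 2.7], [-1, 4.14], [0.28, 2.66], [-3.11, 3.11]. Speed limits (rad/s): [2.57, 2.57, 3.14, 3.14, 3.14, 3.14].

### API

Orientations are given as a unit quaternion [x, y, z, w].
In Python, from plant import r gives the robot as it stands.
- The arm moves only by the shell command python3 nudge.py FILE [OPENING] [FORCE], which reads ROWS from the file FILE. ROWS is a JSON list of rows, 1 to 12 of them, each written [[dx, dy, dz], turn]: dx, dy, dz in m, then a turn about the tool's z in rad; each row shifts and turns the commanded pose from where the row before left it, along the tool's axes as they then stand; what a row does not reach is not made up. A row lasts 1/12 s, in which the tool goes at most 0.0417 m and 0.125 rad, less where a joint would pass 70% of its speed; a pose out of reach is approached as far as the arm can. OPENING is the finger opening in m, set as the command begins (- or left out keeps the last). The fingers move at their own pace and stop on an object; FORCE is the grip in N (left out, the last holds). Time passes only in rows, so rows that do not move let the fingers close. It prints the time, the measured TCP pose, the force, the opening and the grip force at its end. Input that does not fit is refused with a message, and nothing moves.
- r.sense(): the state, without advancing time (a new reading comes with each control period).
- r.capture(name): name is "scene" or "top" or "wrist"; returns a dict with "img" (384x512x3 uint8, blue, green, red), "range_z" (384x512 float32, m along the optical axis (not along the pixel's ray), 0 where there is no reading), "camera_matrix" (3x3 intrinsics, pixels), "pose" (4x4, takes a point from camera to world coordinates). Camera axes: x right, y down, z forward; pixel columns grow to the right and rows downward; lengths in m; the calibration is good to about 2 mm. A picture is of the moment at which its call begins.
- r.close_job(): hands the job in; it is judged then, once.
The state is a dict: "t": time; "joint_pos": joint angles; "qvel": joint speeds; "effort": joint torques, N m; "ee_pos": TCP position; "orientation": TCP orientation; "contact_force": force on the tool from outside, world axes, zero at the start; "wrist_torque": the same for the moment, N m; "gripper_width": finger opening in m; "grasp_force": force on a finger pad.
Only numpy, scipy, OpenCV 4.12 (cv2) and the standard library are available. Lean on these libraries where they do the work, as an engineer would, in place of code of your own. Each camera call takes 0.05 s, during which the arm holds its last target. There are 200 camera calls.

## Working session

There is one attempt and no reset: what is moved stays moved. The work goes in short steps, Python scripts to look and compute and a shell command to move; the robot and the scene stay as the last step left them, time stands still between calls to the robot, and variables do not carry over. Pictures are saved under pics/ and viewed, at most 10 in all, crops included, and the job is handed in when it is done.

```bash
ls; mkdir -p pics
python3 - <<'E'
from plant import r
import cv2,numpy as np
print(r.sense())
for n in("top","scene"):
    c=r.capture(n); cv2.imwrite(f"pics/{n}0.png",c["img"]); np.savez(f"{n}0.npz",**c); print(c["camera_matrix"],c["pose"])
E
```

```text
nudge.py
pics
plant.py
{'t': 0.0, 'joint_pos': array([-1.41000799e+00,  3.42745741e-01,  1.52508369e+00,  1.66583629e-06,
        1.27537352e+00, -1.46000580e-01]), 'qvel': array([ 0.00208631,  0.00020113, -0.00072173, -0.00052724, -0.00017034,
        0.00092759]), 'effort': array([ 1.37294712e-03, -4.33679044e+01, -2.46012694e+01, -1.06379775e-04,
        8.03426548e-03,  7.34146056e-06]), 'ee_pos': array([ 0.15850238, -0.50005754,  0.23059074]), 'orientation': array([ 9.88257838e-01,  1.52793316e-01, -5.15651045e-06, -8.05134317e-04]), 'contact_force': array([ 0.14660636, -0.19596756, -0.99843689]), 'wrist_torque': array([-0.03180791, -0.03454332,  0.00730622]), 'grasp_force': 0.0, 'gripper_width': 0.08542448423242266}
[[389.67361303   0.         253.62470258]
 [  0.         389.67361303 189.38505106]
 [  0.           0.           1.        ]] [[ 0.00925072 -0.98120435  0.19274972  0.39295319]
 [-0.99995089 -0.0097624  -0.00170499 -0.00114856]
 [ 0.00355464 -0.19272448 -0.98124647  1.09481872]
 [ 0.          0.          0.          1.        ]]
[[452.91597243   0.         251.60585648]
 [  0.         452.91597243 196.28440544]
 [  0.           0.           1.        ]] [[-0.11240025  0.73217107 -0.67178248  1.32101346]
 [ 0.99358555  0.09125606 -0.06678385  0.06717046]
 [ 0.01240702 -0.67497989 -0.7377318   0.90463166]
 [ 0.          0.          0.          1.        ]]
```

View pics/top0.png

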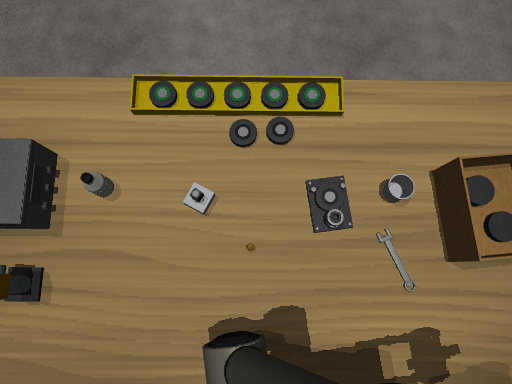

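View pics/scene0.png

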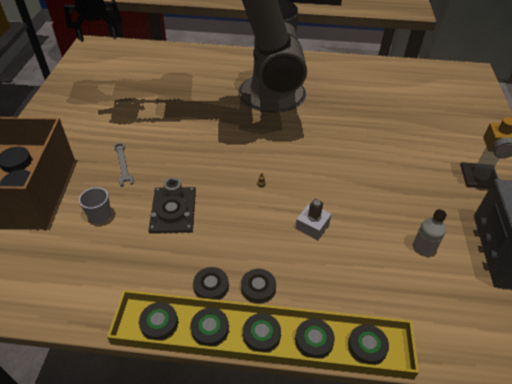

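The top view shows the stand at about (199,198), the jig at (329,204), the knob at (335,217) and the nozzle at (250,247). Next I'll measure these.

```bash
cat > h.py <<'E'
import numpy as np,cv2
from scipy.spatial.transform import Rotation as R
def ray(c,uv,z):
    uv=np.atleast_2d(np.asarray(uv,float)); K=c["camera_matrix"];P=c["pose"]
    d=np.c_[(uv-K[:2,2])/[K[0,0],K[1,1]],np.ones(len(uv))]@P[:3,:3].T; o=P[:3,3]
    return o+d*((z-o[2])/d[:,2])[:,None]
def cloud(c):
    z=c["range_z"];v,u=np.mgrid[:384,:512];K=c["camera_matrix"];P=c["pose"]
    p=np.stack([(u-K[0,2])/K[0,0]*z,(v-K[1,2])/K[1,1]*z,z],-1)
    return p@P[:3,:3].T+P[:3,3]
def totool(s,d):  # world displacement -> tool axes
    return R.from_quat(s["orientation"]).inv().apply(d)
def yaw(s): # angle of tool y (closing line) in world
    y=R.from_quat(s["orientation"]).apply([0,1,0]); return np.degrees(np.arctan2(y[1],y[0]))
def rect(p): 
    (c,wh,a)=cv2.minAreaRect((np.asarray(p)[:,:2]*1000).astype(np.float32)); return np.round(c,1),np.round(wh,1),round(a,1)
E
python3 - <<'E'
from h import *
for n in("top","scene"):
    c=dict(np.load(n+"0.npz")); p=cloud(c); Z=p[...,2]
    def reg(x0,x1,y0,y1,z0,z1):
        return (p[...,0]>x0)&(p[...,0]<x1)&(p[...,1]>y0)&(p[...,1]<y1)&(Z>z0)&(Z<z1)
    if n=="top":print(ray(c,[[199,198],[335,217],[329,204],[250,247]],0.05).round(3))
    S=ray(dict(np.load("top0.npz")),[[199,198]],.05)[0];J=ray(dict(np.load("top0.npz")),[[329,204]],.04)[0]
    for nm,C,z0,z1,rr in(("standtop",S,.03,.048,.07),("keytop",S,.083,.1,.07),("plate",J,.006,.02,.11),("magnet",J,.03,.04,.1),("knob",J,.05,.07,.1)):
        m=reg(C[0]-rr,C[0]+rr,C[1]-rr,C[1]+rr,z0,z1)
        if m.sum()>3: print(n,nm,m.sum(),rect(p[m]),np.median(Z[m]).round(4))
E
```

```text
[[ 0.573  0.145  0.05 ]
 [ 0.524 -0.223  0.05 ]
 [ 0.56  -0.208  0.05 ]
 [ 0.442  0.005  0.05 ]]
top standtop 428 (array([577.5, 149.8]), array([64.8, 64.2]), 62.1) 0.0385
top keytop 85 (array([578.1, 150.1]), array([24. , 23.7]), 55.0) 0.0903
top plate 1072 (array([ 567. , -218.3]), array([153.5, 116.9]), 8.4) 0.0104
top magnet 637 (array([ 560.8, -207.7]), array([ 93.1, 122.8]), 89.4) 0.0329
top knob 204 (array([ 524. , -220.7]), array([43. , 44.3]), 45.8) 0.0563
scene standtop 428 (array([580.2, 149.7]), array([65.4, 68.1]), 62.6) 0.0378
scene keytop 93 (array([582. , 149.9]), array([25. , 24.9]), 57.2) 0.0892
scene plate 1012 (array([ 572.2, -214.6]), array([153.2, 110.2]), 8.2) 0.01
scene magnet 573 (array([ 587.8, -219.2]), array([87.6, 92.5]), 22.8) 0.0323
scene knob 172 (array([ 529.2, -220.1]), array([45. , 44.3]), 84.7) 0.0551
```

```bash
echo '[[[0.034, -0.012, 0], 0], [[0.034, -0.012, 0], 0], [[0.034, -0.012, 0], 0], [[0.034, -0.012, 0], 0], [[0.034, -0.012, 0], 0], [[0.034, -0.012, 0], 0], [[0.034, -0.012, 0], 0], [[0.034, -0.012, 0], 0], [[0.034, -0.012, 0], 0], [[0.034, -0.012, 0], 0], [[0.034, -0.012, 0], 0], [[0, 0, 0], 0]]' > next.json && python3 nudge.py next.json .085
python3 - <<'E'
from plant import r
from h import *
c=r.capture("wrist"); cv2.imwrite("pics/w1.png",c["img"]); np.savez("w1.npz",**c); s=r.sense(); print(s["ee_pos"],yaw(s),c["pose"].round(3))
K=c["camera_matrix"];q=np.linalg.inv(c["pose"])@[.525,-.222,.058,1];print(K[0,0],K@(q[:3]/q[2]))
E
```

```text
t: 1.1
ee_pos: [0.4791, -0.2576, 0.2308]
orientation: [0.988, 0.155, 0.001, -0.001]
contact_force: [-0.7, 0.8, -0.9]
gripper_width: 0.0852
grasp_force: 0.0
[ 0.47711541 -0.25930097  0.23063868] -72.14779633687361 [[ 0.308 -0.909 -0.281  0.551]
 [-0.951 -0.294 -0.09  -0.235]
 [-0.001  0.295 -0.956  0.373]
 [ 0.     0.     0.     1.   ]]
304.44201991335694 [230.29634809 124.5971364    1.        ]
```

View pics/w1.png

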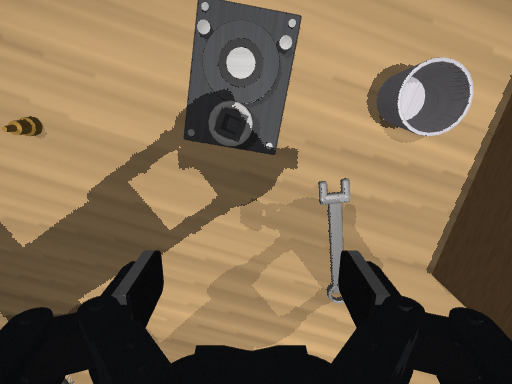

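The wrist view shows the knob at (231,122) with its dark square recess, in shadow. I'll move closer to get its angle.

```bash
echo '[[[0.019, -0.007, 0.03], 0], [[0.019, -0.007, 0.03], 0], [[0.019, -0.007, 0.03], 0], [[0, 0, 0], 0], [[0, 0, 0], 0]]' > next.json && python3 nudge.py next.json
python3 - <<'E'
from plant import r
from h import *
c=r.capture("wrist"); np.savez("w2.npz",**c); s=r.sense(); print(s["ee_pos"],yaw(s))
p=cloud(c);Z=p[...,2]; near=np.hypot(p[...,0]-.525,p[...,1]+.222)<.04
k=near&(Z>.05)&(Z<.065); print("knob",k.sum(),rect(p[k]),np.median(Z[k]),cv2.minEnclosingCircle((p[k][:,:2]*1e3).astype(np.float32)))
cx=p[k][:,:2].mean(0)
m=np.hypot(p[...,0]-cx[0],p[...,1]-cx[1])<.016; m&=(Z<.05); print("recess",m.sum(),rect(p[m]),np.median(Z[m]))
Wp=np.dstack([Z]);u=np.argwhere(k);v0,u0=u.min(0)-8;v1,u1=u.max(0)+8
pl=(p[...,0]>.47)&(p[...,0]<.68)&(p[...,1]<-.12)&(p[...,1]>-.32)&(Z>.006)&(Z<.016);print("plate",rect(p[pl]))
im=cv2.resize(c["img"][v0:v1,u0:u1],None,fx=6,fy=6,interpolation=cv2.INTER_CUBIC); im=cv2.normalize(np.sqrt(im.astype(np.float32)),None,0,255,cv2.NORM_MINMAX).astype(np.uint8)
print(u0,v0);cv2.imwrite("pics/w2.png",im)
E
```

```text
t: 1.57
ee_pos: [0.522, -0.2241, 0.1395]
orientation: [0.988, 0.153, -0.002, -0.001]
contact_force: [0.4, -0.1, 0.0]
gripper_width: 0.085
grasp_force: 0.0
[ 0.52264139 -0.22511186  0.1412587 ] -72.42068436519412
knob 2319 (array([ 526.5, -221.6]), array([44.7, 45.3]), 3.0) 0.057000815230399876 ((526.0504150390625, -221.54856872558594), 22.941965103149414)
recess 299 (array([ 527.5, -220. ]), array([22.7, 20.2]), 68.1) 0.04231698088955552
plate (array([ 569.8, -215.2]), array([150.6, 110.4]), 8.3)
211 160
```

View pics/w2.png

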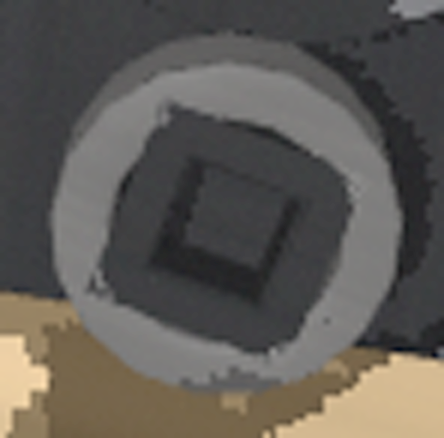

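The crop shows the recess as the inner square, with its mouth corners at about (192,155), (302,197), (262,302) and (150,262). The larger dark square is a marking in line with it.

Run:
```python
from h import *
c=dict(np.load("w2.npz"))
for q in ([[192,155],[302,197],[262,302],[150,262]],[[165,103],[352,182],[270,352],[95,287]]):
    P=ray(c,np.array(q)/6+[211,160]-.4,.058)[:,:2]*1e3
    e=np.roll(P,-1,0)-P; print(P.mean(0).round(1),np.linalg.norm(e,axis=1).round(1),(np.degrees(np.arctan2(e[:,1],e[:,0]))%90).round(1))
t=dict(np.load("top0.npz"));print(t["img"].shape)
```

```text
[ 526.9 -221.4] [15.  15.1 15.5 15.3] [86.1 88.2 87.  86.6]
[ 526.2 -220.8] [25.8 25.4 24.4 26.2] [84.2 83.7 86.1 86.8]
(384, 512, 3)
```

```bash
echo '[[[0.0168, -0.034, -0.005], 0], [[0.0168, -0.034, -0.005], 0], [[0.0168, -0.034, -0.005], 0], [[0.0168, -0.034, -0.005], 0], [[0.0168, -0.034, -0.005], 0], [[0.0168, -0.034, -0.005], 0], [[0.0168, -0.034, -0.005], 0], [[0.0168, -0.034, -0.005], 0], [[0.0168, -0.034, -0.005], 0], [[0.0168, -0.034, -0.005], 0], [[0, 0, 0], -0.115], [[0, 0, 0], -0.115]]' > next.json && python3 nudge.py next.json && echo '[[[0, 0, 0], -0.115], [[0, 0, 0], -0.115], [[0, 0, 0], -0.115], [[0, 0, 0], -0.115], [[0, 0, 0], 0], [[0, 0, 0], 0]]' > next.json && python3 nudge.py next.json
python3 - <<'E'
from plant import r
from h import *
c=r.capture("wrist"); np.savez("w3.npz",**c); s=r.sense(); print(s["ee_pos"],yaw(s))
p=cloud(c);Z=p[...,2]; near=np.hypot(p[...,0]-.58,p[...,1]-.15)<.05
for n,a,b in(("key",.085,.1),("stand",.034,.046)):
    k=near&(Z>a)&(Z<b); print(n,k.sum(),rect(p[k]),np.median(Z[k]))
cv2.imwrite("pics/w3.png",c["img"])
E
```

```text
t: 2.62
ee_pos: [0.5815, 0.1514, 0.194]
orientation: [0.963, 0.269, 0.002, 0.0]
contact_force: [-0.2, -0.8, -0.5]
gripper_width: 0.0853
grasp_force: 0.0
t: 3.12
ee_pos: [0.5813, 0.1492, 0.1931]
orientation: [0.879, 0.476, 0.001, 0.001]
contact_force: [-0.6, -0.4, -0.1]
gripper_width: 0.0849
grasp_force: 0.0
[0.58120905 0.14941987 0.19273366] -33.16170035907212
key 807 (array([579.9, 150.5]), array([24.4, 23.7]), 56.4) 0.09086773551088045
stand 2924 (array([578.7, 150. ]), array([64.6, 64.1]), 62.4) 0.03923348867922119
```

View pics/w3.png

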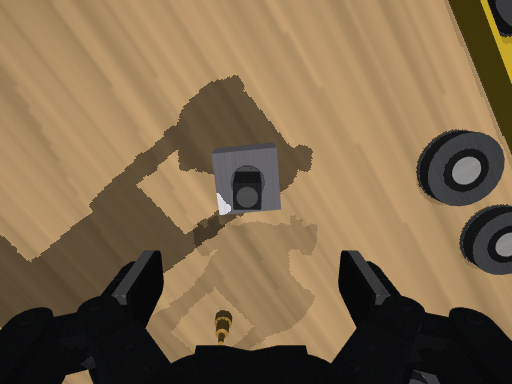

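The wrist view shows the key's dark handle near (247,190) in the stand at (246,180), square to the fingers. I'll descend and grip.

```bash
echo '[[[0, -0.0016, 0.035], 0], [[0, 0, 0.035], 0], [[0, 0, 0.035], 0], [[0, 0, 0.02], 0], [[0, 0, 0.012], 0], [[0, 0, 0], 0], [[0, 0, 0], 0]]' > next.json && python3 nudge.py next.json; echo '[[[0, 0, 0], 0], [[0, 0, 0], 0], [[0, 0, 0], 0], [[0, 0, 0], 0], [[0, 0, 0], 0], [[0, 0, 0], 0], [[0, 0, 0], 0], [[0, 0, 0], 0]]' > next.json && python3 nudge.py next.json .015 90
```

```text
t: 3.75
ee_pos: [0.5795, 0.1509, 0.0544]
orientation: [0.879, 0.477, -0.0, 0.0]
contact_force: [0.2, 0.7, 1.4]
gripper_width: 0.0853
grasp_force: 0.0
t: 4.42
ee_pos: [0.5799, 0.1513, 0.0551]
orientation: [0.878, 0.478, 0.001, 0.0]
contact_force: [-0.6, -0.4, 6.1]
gripper_width: 0.023
grasp_force: 88.7
```

```bash
echo '[[[0, 0, -0.03], 0], [[0, 0, -0.03], 0], [[0, 0, -0.03], 0], [[0, 0, 0], 0], [[0, 0, 0], 0]]' > next.json && python3 nudge.py next.json
python3 - <<'E'
from plant import r
from h import *
c=r.capture("wrist"); np.savez("w4.npz",**c); ss=[r.sense()]; s=ss[0]; print(s["ee_pos"],yaw(s),s["joint_pos"].round(3))
p=cloud(c);Z=p[...,2]; near=np.hypot(p[...,0]-s["ee_pos"][0],p[...,1]-s["ee_pos"][1])<.016
k=near&(Z>s["ee_pos"][2]+.033)&(Z<s["ee_pos"][2]+.043); print(k.sum(),rect(p[k]),np.median(Z[k]),Z[near].max())
print(totool(s,np.r_[.5266,-.2213,.145]-s["ee_pos"]))
cv2.imwrite("pics/w4.png",c["img"][100:384,128:384])
E
```

```text
t: 4.83
ee_pos: [0.58, 0.1513, 0.1455]
orientation: [0.878, 0.478, 0.001, 0.001]
contact_force: [0.5, -0.3, -1.7]
gripper_width: 0.0233
grasp_force: 88.7
[0.57884761 0.15121575 0.14369071] -32.88532308433082 [ 0.128  0.552  1.436 -0.     1.154  0.702]
3464 (array([580.1, 151. ]), array([24.8, 27.5]), 58.8) 0.1816246446705686 0.23149489264468953
[-0.34119264  0.15838461 -0.00118766]
```

View pics/w4.png

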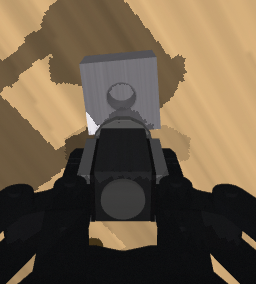

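The picture shows the key held square between the pads, clear of the stand. I'll carry it to the knob.

```bash
echo '[[[-0.0342, 0.0158, 0], 0], [[-0.0342, 0.0158, 0], 0], [[-0.0342, 0.0158, 0], 0], [[-0.0342, 0.0158, 0], 0], [[-0.0342, 0.0158, 0], 0], [[-0.0342, 0.0158, 0], 0], [[-0.0342, 0.0158, 0], 0], [[-0.0342, 0.0158, 0], 0], [[-0.0342, 0.0158, 0], 0], [[-0.0342, 0.0158, 0], 0], [[0, 0, 0], -0.103], [[0, 0, 0], -0.103]]' > next.json && python3 nudge.py next.json && echo '[[[0, 0, 0], -0.103], [[0, 0, 0], -0.103], [[0, 0, 0], -0.103], [[0, 0, 0], 0], [[0, 0, 0], 0], [[0, 0, 0], 0]]' > next.json && python3 nudge.py next.json
python3 - <<'E'
from plant import r
from h import *
c=r.capture("wrist"); s=r.sense(); ps=s["ee_pos"]; print(ps,yaw(s),s["joint_pos"][5])
p=cloud(c);Z=p[...,2]; near=np.hypot(p[...,0]-.5265,p[...,1]+.2213)<.04
k=near&(Z>.05)&(Z<.065); print(k.sum(),p[k][:,:2].min(0),p[k][:,:2].max(0),cv2.minEnclosingCircle((p[k][:,:2]*1e3).astype(np.float32)))
h=(np.hypot(p[...,0]-ps[0],p[...,1]-ps[1])<.025)&(Z>.176)&(Z<.184);print(h.sum(),rect(p[h]))
print(totool(s,np.r_[.5266,-.2213,.145]-ps))
E
```

```text
t: 5.88
ee_pos: [0.5245, -0.2237, 0.1417]
orientation: [0.824, 0.566, -0.001, -0.002]
contact_force: [0.2, 1.1, -2.4]
gripper_width: 0.0232
grasp_force: 88.7
t: 6.38
ee_pos: [0.5258, -0.2214, 0.1431]
orientation: [0.729, 0.685, -0.0, -0.001]
contact_force: [-0.5, -0.2, -2.5]
gripper_width: 0.0232
grasp_force: 88.7
[ 0.52598225 -0.22145501  0.14344007] -3.512332971994236 -0.4714086781593163
1894 [ 0.50320736 -0.23819525] [ 0.54821814 -0.19852419] ((525.8212280273438, -221.2362060546875), 22.932758331298828)
3797 (array([ 525.5, -221.8]), array([25.5, 44.4]), 86.3)
[ 0.00019362  0.00060483 -0.00156069]
```

```bash
echo '[[[0, 0, 0.02], 0], [[0, 0, 0.02], 0], [[0, 0, 0.01], 0], [[0, 0, 0.006], 0], [[0, 0, 0.003], 0], [[0, 0, 0.003], 0], [[0, 0, 0], 0]]' > next.json && python3 nudge.py next.json; echo '[[[0, 0, 0.002], 0], [[0, 0, 0.002], 0], [[0, 0, 0], 0]]' > next.json && python3 nudge.py next.json
```

```text
t: 7.02
ee_pos: [0.5265, -0.2218, 0.0832]
orientation: [0.728, 0.686, -0.0, 0.0]
contact_force: [-2.7, 0.7, 1.3]
gripper_width: 0.0231
grasp_force: 89.2
t: 7.27
ee_pos: [0.5262, -0.2213, 0.0788]
orientation: [0.728, 0.686, 0.0, -0.0]
contact_force: [-2.0, 2.5, 0.4]
gripper_width: 0.0229
grasp_force: 89.4
```

```bash
echo '[[[0, 0, 0.002], 0], [[0, 0, 0.002], 0], [[0, 0, 0.001], 0], [[0, 0, 0], 0]]' > next.json && python3 nudge.py next.json; echo '[[[0, 0, 0.001], 0], [[0, 0, 0.001], 0], [[0, 0, 0], 0], [[0, 0, 0], 0]]' > next.json && python3 nudge.py next.json
```

```text
t: 7.6
ee_pos: [0.5262, -0.2213, 0.0732]
orientation: [0.728, 0.686, 0.0, -0.0]
contact_force: [-1.6, 3.9, 0.6]
gripper_width: 0.0234
grasp_force: 89.8
t: 7.93
ee_pos: [0.5262, -0.2213, 0.073]
orientation: [0.728, 0.686, 0.0, 0.0]
contact_force: [-8.0, 7.3, 14.5]
gripper_width: 0.0231
grasp_force: 91.8
```

```bash
echo '[[[0, 0, -0.0008], 0.05], [[0, 0, 0], 0.12], [[0, 0, 0], 0.12], [[0, 0, 0], 0.12], [[0, 0, 0], 0.12], [[0, 0, 0], 0.12], [[0, 0, 0], 0.12], [[0, 0, 0], 0.12], [[0, 0, 0], 0.12], [[0, 0, 0], 0.12], [[0, 0, 0], 0]]' > next.json && python3 nudge.py next.json
python3 - <<'E'
from plant import r
s=r.sense();print(s["wrist_torque"],s["joint_pos"].round(3))
E
```

```text
t: 8.85
ee_pos: [0.5262, -0.2212, 0.0731]
orientation: [0.982, 0.187, -0.0, -0.0]
contact_force: [-5.6, 5.5, 9.0]
gripper_width: 0.0233
grasp_force: 90.7
[ 1.08825514  0.97322771 -0.04354743] [-0.532  0.591  1.593  0.     0.958  0.663]
```

```bash
echo '[[[0, 0, 0], 0.12], [[0, 0, 0], 0.12], [[0, 0, 0], 0.12], [[0, 0, 0], 0.12], [[0, 0, 0], 0.12], [[0, 0, 0], 0.12], [[0, 0, 0], 0.12], [[0, 0, 0], 0.12], [[0, 0, 0], 0.12], [[0, 0, 0], 0], [[0, 0, 0], 0]]' > next.json && python3 nudge.py next.json
python3 - <<'E'
from plant import r
from h import *
s=r.sense();print(s["wrist_torque"],s["joint_pos"].round(3),yaw(s))
c=r.capture("top");cv2.imwrite("pics/t5.png",cv2.resize(c["img"][165:245,290:370],None,fx=6,fy=6))
E
```

```text
t: 9.77
ee_pos: [0.526, -0.2217, 0.073]
orientation: [0.94, -0.342, -0.0, 0.0]
contact_force: [-6.8, 4.1, 9.0]
gripper_width: 0.0228
grasp_force: 90.8
[ 0.77329318  1.12050035 -0.02761892] [-5.330e-01  5.910e-01  1.593e+00 -1.000e-03  9.580e-01  1.737e+00] -130.02212579931603
```

View pics/t5.png

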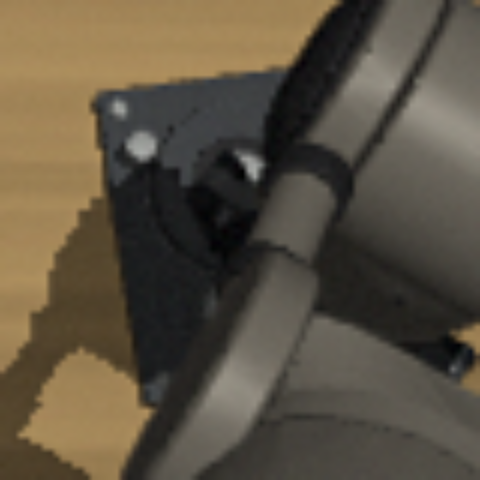

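The top view is mostly blocked by the arm, but the post at (140,145) looks to be touching the magnet's edge. I'll creep towards the stop, watching the torque.

```bash
T='from plant import r
from h import *
s=r.sense();print("TQ",s["wrist_torque"],yaw(s))'; echo '[[[0, 0, 0], 0.1], [[0, 0, 0], 0.1], [[0, 0, 0], 0.1], [[0, 0, 0], 0], [[0, 0, 0], 0]]' > next.json && python3 nudge.py next.json; python3 -c "$T"; echo '[[[0, 0, 0], 0.05], [[0, 0, 0], 0.05], [[0, 0, 0], 0]]' > next.json && python3 nudge.py next.json; python3 -c "$T"
```

```text
t: 10.23
ee_pos: [0.5258, -0.2218, 0.0731]
orientation: [0.878, -0.479, -0.0, 0.0]
contact_force: [-7.2, 4.1, 8.5]
gripper_width: 0.0232
grasp_force: 90.8
TQ [ 0.714636    1.30045742 -0.01739222] -147.20450581627475
t: 10.48
ee_pos: [0.5257, -0.2218, 0.0731]
orientation: [0.852, -0.523, -0.0, 0.0]
contact_force: [-6.5, 3.5, 9.9]
gripper_width: 0.0229
grasp_force: 90.8
TQ [0.68316932 1.30739068 0.02154037] -153.04388846666927
```

```bash
T='from plant import r
from h import *
s=r.sense();print("TQ",s["wrist_torque"],yaw(s),s["joint_pos"][5],s["effort"][5])'; echo '[[[0, 0, 0], 0.05], [[0, 0, 0], 0.05], [[0, 0, 0], 0]]' > next.json && python3 nudge.py next.json; python3 -c "$T"; echo '[[[0, 0, 0], 0.05], [[0, 0, 0], 0.05], [[0, 0, 0], 0]]' > next.json && python3 nudge.py next.json; python3 -c "$T"; echo '[[[0, 0, 0], 0.04], [[0, 0, 0], 0]]' > next.json && python3 nudge.py next.json; python3 -c "$T"
```

```text
t: 10.73
ee_pos: [0.5256, -0.2217, 0.073]
orientation: [0.825, -0.565, -0.0, 0.001]
contact_force: [-7.9, 4.7, 9.6]
gripper_width: 0.0228
grasp_force: 90.9
TQ [0.7236059  1.40708121 0.10377096] -158.76169971034216 2.2385840148257863 0.7156182266771793
t: 10.98
ee_pos: [0.5255, -0.2217, 0.073]
orientation: [0.796, -0.605, -0.001, 0.001]
contact_force: [-7.2, 4.3, 9.9]
gripper_width: 0.0231
grasp_force: 90.9
TQ [0.68355869 1.46901186 0.13521809] -164.4836861969041 2.338511582093426 0.7720859348773956
t: 11.15
ee_pos: [0.5255, -0.2217, 0.073]
orientation: [0.784, -0.621, -0.001, 0.001]
contact_force: [-6.8, 4.4, 10.6]
gripper_width: 0.0229
grasp_force: 90.9
TQ [0.73973861 1.46456445 0.14515257] -166.72872978187425 2.3777238583539573 0.6250064447522163
```

```bash
T='from plant import r
from h import *
s=r.sense();print("TQ",s["wrist_torque"],yaw(s),s["joint_pos"][5],s["effort"][5])'; echo '[[[0, 0, 0], 0.04], [[0, 0, 0], 0]]' > next.json && python3 nudge.py next.json; python3 -c "$T"; echo '[[[0, 0, 0], 0.04], [[0, 0, 0], 0], [[0, 0, 0], 0]]' > next.json && python3 nudge.py next.json; python3 -c "$T"
```

```text
t: 11.32
ee_pos: [0.5254, -0.2217, 0.073]
orientation: [0.772, -0.636, -0.001, 0.001]
contact_force: [-7.2, 4.1, 9.9]
gripper_width: 0.0228
grasp_force: 90.9
TQ [0.7010164  1.5384756  0.21256827] -169.02056125759594 2.417702806762747 0.6427058391273022
t: 11.57
ee_pos: [0.5254, -0.2217, 0.073]
orientation: [0.759, -0.651, -0.001, 0.001]
contact_force: [-8.9, 4.1, 10.4]
gripper_width: 0.0228
grasp_force: 90.9
TQ [0.72312178 1.5677267  0.16185908] -171.2207156710133 2.4560311492849753 0.27797749266028404
```

```bash
T='from plant import r
from h import *
s=r.sense();print("TQ",s["wrist_torque"],yaw(s),s["joint_pos"][5],s["effort"][5])'; echo '[[[0, 0, 0], 0.05], [[0, 0, 0], 0], [[0, 0, 0], 0]]' > next.json && python3 nudge.py next.json; python3 -c "$T"; echo '[[[0, 0, 0], 0.05], [[0, 0, 0], 0], [[0, 0, 0], 0]]' > next.json && python3 nudge.py next.json; python3 -c "$T"
python3 - <<'E'
from plant import r
from h import *
s=r.sense();ps=s["ee_pos"]
c=r.capture("wrist"); p=cloud(c);Z=p[...,2]; np.savez("w6.npz",**c)
h=(np.hypot(p[...,0]-ps[0],p[...,1]-ps[1])<.025)&(Z>.103)&(Z<.115);print(h.sum(),rect(p[h]))
cv2.imwrite("pics/w6.png",c["img"])
E
```

```text
t: 11.82
ee_pos: [0.5254, -0.2217, 0.0731]
orientation: [0.743, -0.67, -0.001, 0.001]
contact_force: [-8.8, 3.9, 9.9]
gripper_width: 0.0229
grasp_force: 90.9
TQ [0.68040951 1.57354776 0.28344886] -174.075233401913 2.5059716320113954 0.36922937259078026
t: 12.07
ee_pos: [0.5253, -0.2217, 0.073]
orientation: [0.726, -0.688, -0.001, 0.001]
contact_force: [-8.7, 3.8, 10.0]
gripper_width: 0.0229
grasp_force: 90.9
TQ [0.67477289 1.51471022 0.36530925] -176.92330026905483 2.5557653750042486 0.48085805028676987
4171 (array([ 524.2, -222.5]), array([45.3, 26.3]), 3.6)
```

View pics/w6.png

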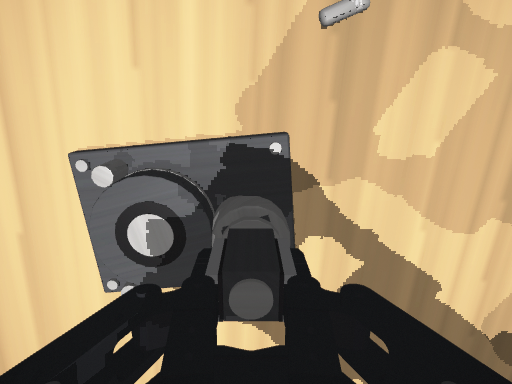

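The picture shows the magnet at about (150,235), up against the visible post at (102,177), and the torque is rising as it would at a hard stop. I'll back off to the middle of the play and withdraw.

```bash
echo '[[[0, 0, 0], 0], [[0, 0, 0], -0.05], [[0, 0, 0], -0.05], [[0, 0, 0], -0.03], [[0, 0, 0], 0]]' > next.json && python3 nudge.py next.json; python3 -c 'from plant import r;s=r.sense();print(s["wrist_torque"])';echo '[[[0, 0, -0.003], 0], [[0, 0, -0.005], 0], [[0, 0, 0], 0]]' > next.json && python3 nudge.py next.json
```

```text
t: 12.53
ee_pos: [0.5255, -0.2219, 0.0731]
orientation: [0.769, -0.639, -0.0, 0.001]
contact_force: [-8.4, 3.3, 9.2]
gripper_width: 0.0231
grasp_force: 90.9
[0.58465398 1.48612922 0.05239558]
t: 12.78
ee_pos: [0.5258, -0.2219, 0.0803]
orientation: [0.769, -0.64, -0.001, 0.0]
contact_force: [-5.0, 1.3, -0.1]
gripper_width: 0.023
grasp_force: 89.5
```

```bash
echo '[[[0, 0, -0.012], 0], [[0, 0, -0.03], 0], [[0, 0, -0.03], 0], [[0, 0, 0], 0], [[0, 0, 0], 0]]' > next.json && python3 nudge.py next.json
python3 - <<'E'
from plant import r
from h import *
s=r.sense();ps=s["ee_pos"];print(ps,yaw(s))
c=r.capture("wrist"); p=cloud(c);Z=p[...,2]; np.savez("w7.npz",**c)
cv2.imwrite("pics/w7.png",c["img"])
j=np.array([.5262,-.2214]);th=np.radians(8.3);ex=np.array([np.cos(th),np.sin(th)]);ey=np.array([-ex[1],ex[0]])
q=(p[...,:2]-j)*1e3; X=q@ex;Y=q@ey
m=(Z>.0305)&(Z<.0345)&(X>20)&(X<140)&(abs(Y)<60)
print(m.sum(),"X",np.percentile(X[m],[0,1,50,99,100]).round(1),"Y",np.percentile(Y[m],[0,1,99,100]).round(1))
# radius fit of rim points
pts=np.c_[X[m],Y[m]].astype(np.float32); print(cv2.minEnclosingCircle(pts))
h=(np.hypot(p[...,0]-ps[0],p[...,1]-ps[1])<.025)&(Z>ps[2]+.033)&(Z<ps[2]+.042);print(h.sum(),rect(p[h]))
E
```

```text
t: 13.2
ee_pos: [0.5283, -0.223, 0.1544]
orientation: [0.769, -0.64, 0.004, -0.001]
contact_force: [0.6, 0.4, -2.7]
gripper_width: 0.0233
grasp_force: 89.7
[ 0.52825479 -0.22296166  0.15439103] -169.54464393308294
5713 X [ 20.6  27.5  65.4 101.7 104.5] Y [-48.5 -38.9  37.8  46.9]
((70.45501708984375, -0.44401952624320984), 50.50422286987305)
3824 (array([ 528.3, -223.8]), array([43.4, 26.3]), 10.6)
```

View pics/w7.png

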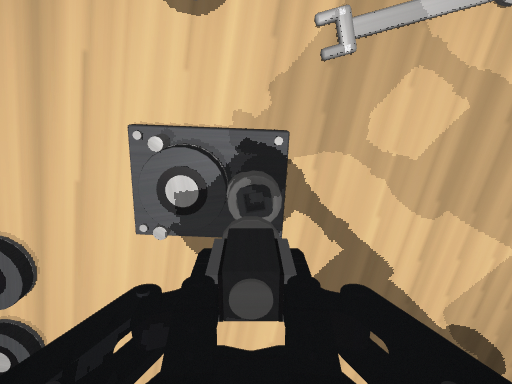

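The picture shows the magnet touching both posts, at (155,143) and (160,233). I'll carry the key back, turning the wrist back first to stay in joint range.

```bash
echo '[[[0, 0, 0], -0.12], [[0, 0, 0], -0.12], [[0, 0, 0], -0.12], [[0, 0, 0], -0.12], [[0, 0, 0], -0.12], [[0, 0, 0], -0.12], [[0, 0, 0], -0.12], [[0, 0, 0], -0.12], [[0, 0, 0], 0]]' > next.json && python3 nudge.py next.json
python3 - <<'E'
from plant import r
from h import *
s=r.sense();print(s["joint_pos"].round(2),totool(s,np.r_[.5787,.150,.15]-s["ee_pos"]))
c=dict(np.load("w7.npz"))
g=cv2.cvtColor(c["img"],cv2.COLOR_BGR2GRAY)
def blob(u,v,z):
    m=(g[v-12:v+13,u-12:u+13]>150).astype(np.uint8); n,l,st,ce=cv2.connectedComponentsWithStats(m)
    i=min(range(1,n),key=lambda i:np.hypot(*(ce[i]-12))); return ray(c,ce[i]+[u-12,v-12],z)[0,:2]*1e3,st[i,4]
a=blob(155,143,.036);b=blob(160,233,.036);print(a,b)
hs=cv2.HoughCircles(cv2.GaussianBlur(g[130:245,125:245],(5,5),0),cv2.HOUGH_GRADIENT,1,30,param1=60,param2=15,minRadius=38,maxRadius=52)
if hs is not None:
    for h in hs[0][:3]:
        m=ray(c,h[:2]+[125,130],.034)[0,:2]*1e3; print(h,m,np.linalg.norm(m-a[0]),np.linalg.norm(m-b[0]))
E
```

```text
t: 14.0
ee_pos: [0.5259, -0.2216, 0.1504]
orientation: [0.978, -0.21, -0.001, -0.0]
contact_force: [0.3, 0.5, -2.5]
gripper_width: 0.0228
grasp_force: 89.6
[-0.53  0.5   1.51 -0.    1.13  1.46] [-0.10477923 -0.3603761   0.00070538]
(array([ 617.01582688, -250.49235335]), np.int32(180)) (array([ 604.76419683, -163.59457783]), np.int32(348))
[56.5 59.5 45.9] [ 590.4113746  -213.53709726] 45.53556669784869 51.96401401503924
```

```bash
echo '[[[-0.0105, -0.036, 0], 0], [[-0.0105, -0.036, 0], 0], [[-0.0105, -0.036, 0], 0], [[-0.0105, -0.036, 0], 0], [[-0.0105, -0.036, 0], 0], [[-0.0105, -0.036, 0], 0], [[-0.0105, -0.036, 0], 0], [[-0.0105, -0.036, 0], 0], [[-0.0105, -0.036, 0], 0], [[-0.0105, -0.036, 0], 0], [[0, 0, 0], 0], [[0, 0, 0], 0]]' > next.json && python3 nudge.py next.json
python3 - <<'E'
from plant import r
from h import *
c=r.capture("wrist");s=r.sense();ps=s["ee_pos"];print(ps,yaw(s))
p=cloud(c);Z=p[...,2]
k=(np.hypot(p[...,0]-.579,p[...,1]-.15)<.05)&(Z>.034)&(Z<.046); print(k.sum(),rect(p[k]))
h=(np.hypot(p[...,0]-ps[0],p[...,1]-ps[1])<.025)&(Z>ps[2]+.033)&(Z<ps[2]+.042);print(rect(p[h]))
print(totool(s,np.r_[.5787,.150,.15]-ps))
E
```

```text
t: 15.0
ee_pos: [0.5798, 0.1513, 0.1507]
orientation: [0.977, -0.212, -0.001, 0.0]
contact_force: [0.4, -0.6, -2.7]
gripper_width: 0.0231
grasp_force: 89.7
[0.57979656 0.14981263 0.15081156] -114.58138907173738
4230 (array([578.8, 149.9]), array([64.2, 64.5]), 62.5)
(array([580.2, 149.4]), array([43.7, 26.4]), 65.8)
[-0.00107413  0.00028458  0.00081329]
```

```bash
echo '[[[-0.001, 0, 0.02], 0], [[0, 0, 0.02], 0], [[0, 0, 0.02], 0], [[0, 0, 0.012], 0], [[0, 0, 0.008], 0], [[0, 0, 0.006], 0], [[0, 0, 0.005], 0], [[0, 0, 0], 0], [[0, 0, 0], 0]]' > next.json && python3 nudge.py next.json; echo '[[[0, 0, 0.002], 0], [[0, 0, 0.002], 0], [[0, 0, 0], 0], [[0, 0, 0], 0]]' > next.json && python3 nudge.py next.json
```

```text
t: 15.8
ee_pos: [0.5797, 0.1495, 0.0615]
orientation: [0.977, -0.213, 0.0, -0.0]
contact_force: [0.1, 0.1, -2.5]
gripper_width: 0.023
grasp_force: 89.7
t: 16.13
ee_pos: [0.5794, 0.1498, 0.0572]
orientation: [0.977, -0.212, 0.0, 0.0]
contact_force: [0.0, 0.3, -2.7]
gripper_width: 0.0229
grasp_force: 89.7
```

```bash
echo '[[[0, 0, 0.001], 0], [[0, 0, 0.001], 0], [[0, 0, 0], 0], [[0, 0, 0], 0]]' > next.json && python3 nudge.py next.json; echo '[[[0, 0, 0.001], 0], [[0, 0, 0], 0], [[0, 0, 0], 0]]' > next.json && python3 nudge.py next.json
```

```text
t: 16.47
ee_pos: [0.5795, 0.1498, 0.0551]
orientation: [0.977, -0.212, 0.0, -0.0]
contact_force: [0.4, 0.3, -0.8]
gripper_width: 0.0228
grasp_force: 89.9
t: 16.72
ee_pos: [0.5795, 0.1499, 0.0551]
orientation: [0.977, -0.212, 0.0, -0.0]
contact_force: [-2.7, -0.1, 5.7]
gripper_width: 0.0231
grasp_force: 91.0
```

The collar is resting on the block, so I'll release, retreat and check.

```bash
echo '[[[0, 0, 0], 0], [[0, 0, 0], 0], [[0, 0, 0], 0], [[0, 0, 0], 0], [[0, 0, 0], 0], [[0, 0, 0], 0]]' > next.json && python3 nudge.py next.json .085; echo '[[[0, 0, -0.02], 0], [[0, 0, -0.03], 0], [[0, 0, -0.03], 0], [[0, 0, -0.03], 0], [[0, 0, -0.03], 0], [[0, 0, 0], 0], [[0, 0, 0], 0]]' > next.json && python3 nudge.py next.json
python3 - <<'E'
from plant import r
from h import *
c=r.capture("wrist");s=r.sense();p=cloud(c);Z=p[...,2]; near=np.hypot(p[...,0]-.58,p[...,1]-.15)<.05
for n,a,b in(("key",.085,.1),("stand",.034,.046)):
    k=near&(Z>a)&(Z<b); print(n,k.sum(),rect(p[k]),np.median(Z[k]))
t=r.capture("top");cv2.imwrite("pics/t8.png",cv2.resize(t["img"][160:250,160:390],None,fx=3,fy=3,interpolation=cv2.INTER_CUBIC))
E
```

```text
t: 17.22
ee_pos: [0.5794, 0.1497, 0.054]
orientation: [0.977, -0.213, -0.0, 0.0]
contact_force: [0.4, -0.6, 0.0]
gripper_width: 0.0849
grasp_force: 0.0
t: 17.8
ee_pos: [0.5803, 0.1499, 0.196]
orientation: [0.977, -0.212, 0.002, -0.001]
contact_force: [0.1, 0.9, 0.1]
gripper_width: 0.0851
grasp_force: 0.0
key 774 (array([579.5, 149.1]), array([23.4, 24.8]), 65.0) 0.09084115024843242
stand 2874 (array([578.6, 150. ]), array([64. , 64.6]), 62.5) 0.03919613880051859
```

View pics/t8.png

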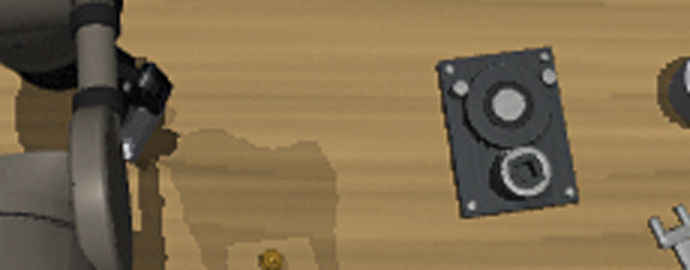

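The key stands upright about 1.3 mm from the stand's middle. The magnet at (510,105) touches both posts and the nozzle is in place.

```bash
python3 -c 'from plant import r;print(r.close_job())'
```

```text
the job is handed in; nothing more can be done
None
```

The job is handed in: the knob was turned to its hard stop, the last pictures show the magnet against both posts and the key upright in its stand, but the clamp force on the posts was not measured and no verdict came back.

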